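# Take the loaded slide rack from behind a spring flap

### The job

Swing up the clear spring-closing flap of the white slide cabinet, keep it open with your hand and wrist while you reach in behind it, and take out the rack that is loaded with slides. Stand that rack upright inside the shallow steel drip tray, let go of it, and let the flap fall shut again. Leave the empty blue rack standing in the cabinet, and do not disturb the timer or the two cassettes on the bench.

Things in the scene. Friction and masses are not known exactly. Their poses are not given: they have to be found in the camera images.
- cabinet_box: White open-topped cabinet fixed to the bench, 132 (x) x 210 (y) x 100 mm high, walls 4 mm, floor 5 mm; its clear front (-x) wall faces the robot. Origin: centre of its underside; x points to its back, z up. Two racks stand on its floor, one about 45 mm to the +y side and one about 45 mm to the -y side of its centre, either way round.
- flap (a joint): Clear flap, 4 mm thick, 210 mm wide, over the whole top of the cabinet, hinged on its back rim; the front lip swings up and back. 0 = shut (level), grows to 1.75 rad = past upright. The flat part reaches 138 mm from the hinge, then a 45 mm lip is bent up by 45 degrees. Spring-closed: about 1.5 N at the lip lifts it, 2 N holds it open; let go, it swings shut in about a second.
- flap_lip (a point): Middle of the blue rounded edge (8 mm thick, 210 mm long) of the flap's turned-up front lip, 170 mm before and 32 mm above the hinge axis when shut. The lip then slopes up and forward from the cabinet's front rim, overhangs it by 38 mm, and its edge is 136 mm above the bench, so fingers can come under it from the front. Axes turn with the flap (as the cabinet's when shut).
- flap_hinge (a point): Middle of the flap's hinge axis, fixed to the cabinet: 66 mm behind its centre and 104 mm above the bench; the axis runs along the cabinet's y.
- slide_rack: The rack to take out: green-blue frame full of glass slides with pink and blue ends, 36 (x) x 100 (y) x 80 mm high, 0.16 kg, long side front to back in the cabinet. Origin: centre of its underside, z up; it reads 3 mm below the surface the rack stands on. Grip the slides firmly across the rack's x, where they are 26 mm thick, above the frame (46 to 80 mm up).
- empty_rack: Empty blue slide rack, 36 (x) x 100 (y) x 44 mm high, standing beside it in the cabinet, long side front to back. Origin: centre of its underside. To be left standing in the cabinet.
- drip_tray: Shallow steel drip tray fixed to the bench, 160 (x) x 110 (y) mm, rim 12 mm high, walls 4 mm, floor 4 mm thick. Origin: centre of its underside, z up. It lies to the left of the microtome.
- timer: White bench timer, 30 x 62 x 58 mm, standing on the bench, origin at the centre of its underside. Leave alone.
- cassette_orange: Orange tissue cassette with wax block, 28 x 41 x 14 mm, on the bench, origin at the centre of its underside. Leave alone.
- cassette_pink: Pink tissue cassette with wax block, 28 x 41 x 14 mm, on the bench, origin at the centre of its underside. Leave alone.

How it is judged:
By the outcome, as a careful person would: the job done as asked, in the order asked, and still so for the second after the job is handed in, with the robot touching nothing.
It also fails if it takes over 54 s, if anything falls off the work surface, if the arm or the gripper's body presses on something with over 40 N, if the wrist force passes 120 N, or if a joint passes its speed limit or range.

### The arm

A 6-joint arm with a two-finger parallel gripper is mounted at the origin on a cart in front of the work surface, level with it; the furniture and walls round the work are solid. World frame = base frame: x ahead of the robot, y to its left, z up, the work surface at z = 0. Lengths are in m, angles in rad, forces in N, time in s.
With the tool pointing down it reaches from about 0.2 to 0.875 m from the base axis. Payload 3.4 kg.
Tool frame: the origin (TCP) lies between the finger pads; the fingertips stand 17 mm ahead of it and the grasp point (between the pads) lies 2 mm behind it (robot.tcp_to_tips is the z of the fingertips in the tool frame, in m); z points along the fingers, y is the line along which they close (so a half turn about z gives the same grasp; the last joint's range is limited). The gripper opens to 94 mm and grips with 3 to 60 N. Pads are 16 mm wide; open, the fingers measure 119 mm over their backs; the gripper's body (75 mm by 177 mm) begins 78 mm behind the grasp point.
Start: joints at [-1.226, 0.276, 1.505, -0, 1.361, -0.121], TCP at [0.258, -0.514, 0.222] pointing down, gripper open.
Joint ranges: [-2.89, 2.89], [-0.75, 2.08], [0.22, 2.7], [-1.18, 4.32], [0.11, 2.71], [-2.7, 2.7]. Speed limits (rad/s): [2.57, 2.57, 3.14, 3.14, 3.14, 3.14].

### API

Orientations are given as a rotation vector (axis times angle).
In Python, from bench import robot, vision, job gives the robot as it stands (robot), with the cameras (vision) and the job (job).
- The arm moves only by the tool nudge_tcp, called after "Request:" as name(argument=value, ...) on one line, values as JSON. Schema: {"type":"object","properties":{"segments":{"type":"array","items":{"type":"array","items":{"type":"number"},"minItems":5,"maxItems":5},"minItems":1,"maxItems":20},"only":{"type":"string"},"quiet":{"type":"boolean"},"lines":{"type":"string"}},"required":["segments"],"additionalProperties":false}. segments is a list of rows, 1 to 20 of them, each of 5 numbers: dx, dy, dz in a scale on which 1.0 is 0.4 m, then a turn about the tool's z in fractions of the full range, 1 being pi/2 rad, then the finger opening in m; each row is the pose to reach, as a shift and turn from the pose commanded when the call began, along the tool's axes at that moment; what a row does not reach only later rows make up. A row lasts 1/12 s, in which the tool goes at most 0.0417 m and 0.125 rad, less where a joint would pass 70% of its speed; a pose out of reach is approached as far as the arm can. The fingers move at their own pace and stop on an object; the grip force is fixed at half the most. Time passes only in rows, so rows that do not move let the fingers close. The tool returns the time, the measured TCP pose, the force, the opening and the grip force at its end. only (a regular expression) keeps the lines of the reply that match it, lines (a string "A,B") keeps lines A to B, and quiet returns only ok. No shift or turn number may pass 1 either way. Input that does not fit is refused with a message, and nothing moves.
- robot.sense(): the state, without advancing time (a new reading comes with each control period).
- vision.capture(name): name is "scene" or "side" or "wrist"; returns the picture (420x560x3 uint8, red, green, blue); there is no depth.
- vision.camera_params(name): a dict with "fx", "fy", "cx", "cy" (pixels), "rvec" (rotation vector, rad) and "tvec" (3), from world to camera coordinates, as OpenCV has them. Camera axes: x right, y down, z forward; pixel columns grow to the right and rows downward; lengths in m; the calibration is good to about 2 mm. A picture is of the moment at which its call begins: read the wrist's pose just before it. camera_params takes no time and is no camera call; for the wrist camera it gives the pose at the moment of the call.
- job.sign_off(): hands the job in; it is judged then, once.
The state is a dict: "time_s": time; "joints": joint angles; "qvel": joint speeds; "effort": joint torques, N m; "ee_pos": TCP position; "tcp_rot": TCP orientation; "ft_force": force on the tool from outside, world axes, zero at the start; "ft_torque": the same for the moment, N m; "width": finger opening in m; "grasp_force": force on a finger pad.
Only numpy, scipy, OpenCV 4.12 (cv2) and the standard library are available. Lean on these libraries where they do the work, as an engineer would, in place of code of your own. Each camera call takes 0.05 s, during which the arm holds its last target. There are 200 camera calls.

## Working session

There is one attempt and no reset: what is moved stays moved. The work goes in short steps, Python scripts to look and compute and a tool call to move; the robot and the scene stay as the last step left them, time stands still between calls to the robot, and variables do not carry over. Pictures are saved under pics/ and viewed, at most 13 in all, crops included, and the job is handed in when it is done.

```bash
ls; mkdir -p pics
```

Run:
```python
from bench import robot, vision, job
import cv2
s=robot.sense();print(s)
for n in("scene","side"):
    cv2.imwrite(f"pics/{n}0.png",vision.capture(n)[:,:,::-1]);print(vision.camera_params(n))
```

```text
bench.py
pics
{'time_s': 0.0, 'joints': array([-1.22596451e+00,  2.76556322e-01,  1.50609037e+00, -2.63222427e-05,
        1.36067581e+00, -1.20970783e-01]), 'qvel': array([ 0.00057202,  0.00099071,  0.00020064, -0.00155042, -0.00075328,
       -0.00202152]), 'effort': array([-1.70232219e-03, -4.04596925e+01, -2.37233126e+01,  6.95971423e-02,
        3.44778167e-02, -1.34745546e-04]), 'ee_pos': array([ 0.25808062, -0.51324827,  0.2216438 ]), 'tcp_rot': array([-3.05510054e+00, -7.24696488e-01,  3.43497481e-04]), 'ft_force': array([0.40017765, 0.17659469, 0.784578  ]), 'ft_torque': array([ 0.03752804, -0.04987839, -0.02267907]), 'grasp_force': 0.0, 'width': 0.09394823276919549}
{'fx': 509.88813373773905, 'fy': 509.88813373773905, 'cx': 281.0817354481125, 'cy': 213.05735818537028, 'rvec': array([ 0.72354144, -2.56185639,  1.16376749]), 'tvec': array([0.37582893, 0.33969465, 1.34020098])}
{'fx': 384.62788755459763, 'fy': 384.62788755459763, 'cx': 283.5220239228563, 'cy': 204.94165881274407, 'rvec': array([ 2.46279247,  0.447863  , -0.13515304]), 'tvec': array([-0.44733994, -0.16155398,  1.35793481])}
```

View pics/scene0.png

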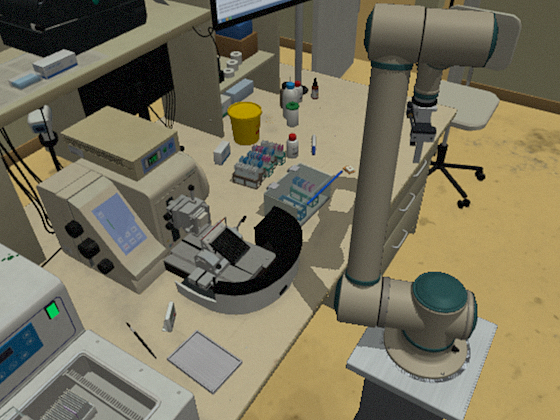

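View pics/side0.png

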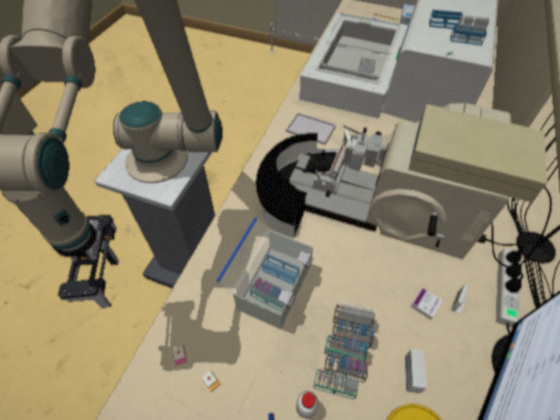

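The cabinet is at about (298,192) in scene and (275,277) in side, with the blue lip edge at (220,280)-(255,220) in side. The tray is at about (205,360) in scene and (310,127) in side. The pink-ended rack seems to be the lower (-y) one in the side view, so I'll enlarge that and measure.

Create h.py:
```python
import numpy as np, cv2
from bench import robot, vision, job
def ray(n,u,v,P=None):
    P=P or vision.camera_params(n);R=cv2.Rodrigues(P["rvec"])[0]
    d=R.T@np.array([(u-P["cx"])/P["fx"],(v-P["cy"])/P["fy"],1]);return -R.T@P["tvec"],d
def onz(n,u,v,z):
    c,d=ray(n,u,v);return c+d*(z-c[2])/d[2]
def proj(n,p):
    P=vision.camera_params(n);return cv2.projectPoints(np.array(p,float).reshape(-1,1,3),P["rvec"],P["tvec"],np.array([[P["fx"],0,P["cx"]],[0,P["fy"],P["cy"]],[0,0,1]]),None)[0].reshape(-1,2)
def blue(n,im,box):
    x0,y0,x1,y1=box;h=cv2.cvtColor(im,cv2.COLOR_RGB2HSV)
    m=cv2.inRange(h,(105,130,60),(125,255,255));k=np.zeros_like(m);k[y0:y1,x0:x1]=m[y0:y1,x0:x1]
    nn,l,s,c=cv2.connectedComponentsWithStats(k);i=1+np.argmax(s[1:,4]);
    pts=np.argwhere(l==i)[:,::-1].astype(np.float32);r=cv2.minAreaRect(pts);b=cv2.boxPoints(r)
    e=sorted([(np.linalg.norm(b[j]-b[(j+1)%4]),j) for j in range(4)])[:2]
    return [(b[j]+b[(j+1)%4])/2 for _,j in e]
```

Run:
```python
from h import *
a=cv2.imread("pics/scene0.png");b=cv2.imread("pics/side0.png")
for n,im,box in(("scene",a,(290,150,365,220)),("side",b,(205,205,270,295))):
    e=blue(n,im[:,:,::-1],box);print(n,e)
    for p in e:print(onz(n,*p,.136).round(4))
# tray by ray on rim z
A=cv2.resize(a[140:240,240:370],None,fx=4,fy=4,interpolation=2);B=cv2.resize(b[220:335,220:330],None,fx=4,fy=4,interpolation=2)
B2=cv2.resize(b[105:150,270:350],None,fx=5,fy=5,interpolation=2)
c=np.zeros((600,800,3),np.uint8)
A=cv2.resize(a[150:230,260:350],None,fx=4,fy=4);c[:320,:360]=A;c[:460,360:800]=B;c[330:330+225,0:360]=B2[:, :360]
cv2.imwrite("pics/c1.png",c)
```

```text
scene [array([341.12476, 171.13306], dtype=float32), array([306.56342, 203.5343 ], dtype=float32)]
[ 0.4524 -0.3958  0.136 ]
[ 0.4676 -0.1916  0.136 ]
side [array([255.11084, 218.06717], dtype=float32), array([217.68976, 279.81195], dtype=float32)]
[ 0.4662 -0.1953  0.136 ]
[ 0.4526 -0.396   0.136 ]
```

View pics/c1.png

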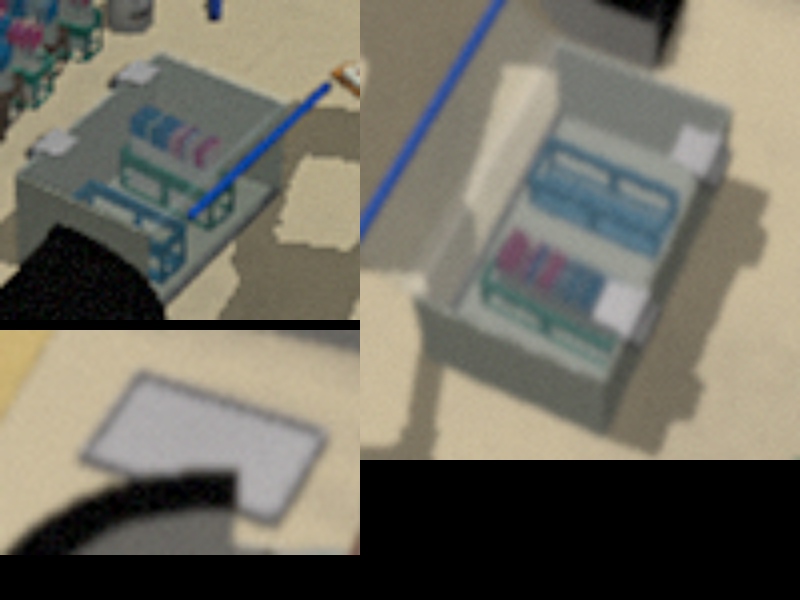

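The loaded green rack is the -y one and the blue rack is the +y one. The lip ends agree across both views to 4 mm and have the right height and length. Next: the tray, the slide tops, and how the camera is mounted on the tool.

Run:
```python
from h import *
a=cv2.imread("pics/scene0.png");b=cv2.imread("pics/side0.png")
# tray corners, scene
g=cv2.cvtColor(a,cv2.COLOR_BGR2HSV)
m=cv2.inRange(g,(0,0,90),(180,32,215));k=np.zeros_like(m);k[322:400,160:250]=m[322:400,160:250]
k=cv2.morphologyEx(k,cv2.MORPH_CLOSE,np.ones((5,5)));k=cv2.morphologyEx(k,cv2.MORPH_OPEN,np.ones((5,5)))
c=max(cv2.findContours(k,0,2)[0],key=cv2.contourArea);q=cv2.approxPolyDP(c,6,True)[:,0];print("quad",q.tolist())
P=[onz("scene",*p,.012) for p in q];print(np.round(P,4));
for i in range(len(P)):print(round(np.linalg.norm(P[i]-P[(i+1)%len(P)]),3))
print("c",np.mean(P,0), "side corners",[onz("side",*p,.012).round(4) for p in((299,114),(335.5,126),(324,143.5),(287,132))])
# slide tops: pink/blue pixel mask within expected box
L=np.array([.460,-.295,.136]);x=np.array([.9975,-.071,0]);y=np.array([.071,.9975,0]);C=L+.104*x;C[2]=0;print("C",C,"hinge",L+.17*x)
for n,im,box in(("scene",a,(288,165,318,195)),("side",b,(250,272,290,300))):
    h=cv2.cvtColor(im,cv2.COLOR_BGR2HSV);x0,y0,x1,y1=box
    m=cv2.inRange(h,(135,60,60),(178,255,255))|(cv2.inRange(h,(95,70,60),(125,255,255)))
    k=np.zeros_like(m);k[y0:y1,x0:x1]=m[y0:y1,x0:x1]
    p=np.argwhere(k)[:,::-1];print(n,len(p),p.min(0),p.max(0),p.mean(0))
    w=np.array([onz(n,*t,.075) for t in p])-C
    print("cab xy mean",(w@x).mean().round(4),(w@y).mean().round(4),"x",np.percentile(w@x,[3,97]).round(4),"y",np.percentile(w@y,[3,97]).round(4))
P=vision.camera_params("wrist");R=cv2.Rodrigues(P["rvec"])[0];s=robot.sense();T=cv2.Rodrigues(s["tcp_rot"])[0]
print("cam in tool",T.T@(-R.T@P["tvec"]-s["ee_pos"]),"tool",T.round(3).tolist())
cv2.imwrite("pics/w0.png",vision.capture("wrist")[:,:,::-1])
```

```text
quad [[195, 331], [170, 362], [216, 390], [240, 359]]
[[0.531  0.2923 0.012 ]
 [0.525  0.3993 0.012 ]
 [0.3787 0.4001 0.012 ]
 [0.3789 0.2998 0.012 ]]
0.107
0.146
0.1
0.152
c [0.45338732 0.3478687  0.012     ] side corners [array([0.3937, 0.3965, 0.012 ]), array([0.545 , 0.3811, 0.012 ]), array([0.5316, 0.2753, 0.012 ]), array([0.3853, 0.2842, 0.012 ])]
C [ 0.56374  -0.302384  0.      ] hinge [ 0.629575 -0.30707   0.136   ]
scene 93 [293 177] [317 194] [300.86021505 182.64516129]
cab xy mean 0.0134 -0.0392 x [-0.0605  0.0454] y [-0.0587 -0.0198]
side 226 [255 272] [289 296] [275.66814159 281.29646018]
cab xy mean 0.0125 -0.0192 x [-0.031  0.039] y [-0.0539  0.014 ]
cam in tool [ 0.07613489  0.00045881 -0.1627445 ] tool [[0.893, 0.449, -0.001], [0.449, -0.893, 0.002], [0.0, -0.002, -1.0]]
```

View pics/w0.png

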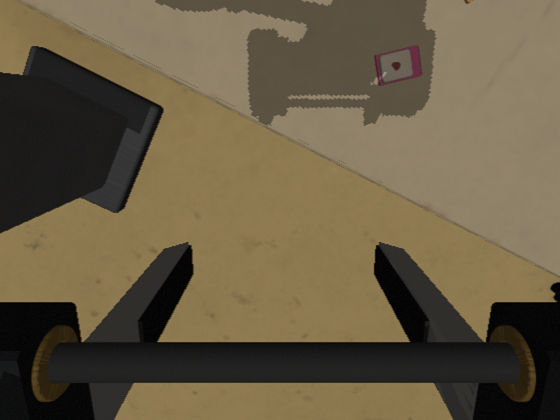

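The wrist view confirms that the hand is wide along the closing line and that the camera sits on tool +x. I'll turn to the cabinet's heading in front of it, at height, and look through the clear flap.

The rows are not in the units I measure in: shifts go in shares of 0.4 m and turns go in shares of pi/2 rad. I convert before sending: 0.2054 m is 0.5135, -0.0948 m is -0.237, 0.537 rad is 0.3419.

Request:
nudge_tcp(segments=[[0.075,-0.035,0,0.0509,0.07],[0.1625,-0.075,0,0.1146,0.05],[0.25,-0.115,0,0.1783,0.05],[0.3375,-0.155,0,0.2419,0.05],[0.425,-0.195,0,0.3056,0.05],[0.5,-0.23,0,0.3419,0.05],[0.5135,-0.237,0,0.3419,0.05],[0.5135,-0.237,0,0.3419,0.05],[0.5135,-0.237,0,0.3419,0.05]])

```text
time_s: 0.9
ee_pos: [0.399, -0.3371, 0.2224]
tcp_rot: [3.139, -0.109, -0.001]
ft_force: [-0.6, -0.8, -1.0]
width: 0.0499
grasp_force: 0.0
```

Run:
```python
from h import *
im=vision.capture("wrist")[:,:,::-1];cv2.imwrite("pics/w1.png",im)
s=robot.sense();T=cv2.Rodrigues(s["tcp_rot"])[0];print(s["ee_pos"],T.round(3).tolist(),s["ft_force"],s["joints"])
for p in((180,355),(210,380)):print(onz("side",*p,.014).round(3))
```

```text
[ 0.39868587 -0.33766995  0.22234921] [[0.997, -0.071, -0.001], [-0.071, -0.997, -0.001], [-0.001, 0.001, -1.0]] [ 0.09908656 -0.85781    -0.34104534] [-8.35193306e-01  1.96792412e-01  1.61374202e+00 -1.08088931e-03
  1.33091731e+00  8.06759792e-01]
[ 0.415 -0.562  0.014]
[ 0.51  -0.588  0.014]
```

View pics/w1.png

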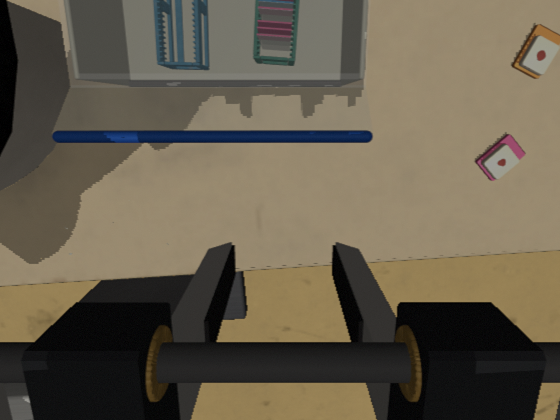

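This shows the lip edge running from (56,136) to (370,136), level in the image. The green rack's front end is at columns 254-298, row 63. The cassettes lie well to the right.

Run:
```python
from h import *
im=cv2.imread("pics/w1.png")
e=blue("wrist",im[:,:,::-1],(30,110,400,160))
L=[onz("wrist",*p,.136) for p in e];print(e,np.round(L,4),np.linalg.norm(L[0]-L[1]))
m=sum(L)/2;yv=(L[0]-L[1])*np.sign(L[0][1]-L[1][1]);yv/=np.linalg.norm(yv);x=np.array([yv[1],-yv[0],0]);C=m+.104*x
print("C",C,"x",x,"hinge",m+.17*x)
h=cv2.cvtColor(im,cv2.COLOR_BGR2HSV)
k=cv2.inRange(h,(75,80,40),(92,255,255));k[:,:230]=0;k[:,330:]=0;k[90:]=0
p=np.argwhere(k)[:,::-1];print("green",p.min(0),p.max(0))
for z in(.005,.049):
  for u in(p[:,0].min(),p[:,0].max()):
    w=onz("wrist",u,p[:,1].max(),z)-C;print(z,w@x,w@yv)
k=cv2.inRange(h,(150,60,80),(178,255,255));k[:,:230]=0;k[:,330:]=0;k[90:]=0
p=np.argwhere(k)[:,::-1];print("pink",p.min(0),p.max(0))
for u,v in((p[:,0].min(),p[:,1].max()),(p[:,0].max(),p[:,1].max())):
    w=onz("wrist",u,v,.082)-C;print(w@x,w@yv)
for u in(75,366):
    w=onz("wrist",u,83,.1)-C;print("wall",w@x,w@yv)
s=robot.sense();w=s["ee_pos"]-C;print("tcp in cab",w@x,w@yv)
```

```text
[array([371. , 136.5], dtype=float32), array([ 53. , 136.5], dtype=float32)] [[ 0.4509 -0.4     0.136 ]
 [ 0.4658 -0.1913  0.136 ]] 0.2092145901011948
C [ 0.56207603 -0.30303699  0.136     ] x [ 0.99745806 -0.07125606  0.        ] hinge [ 0.62790826 -0.30773989  0.136     ]
green [254   0] [297  64]
0.005 -0.046295275971835456 -0.01893735256634025
0.005 -0.04629564576170001 -0.060020754886563825
0.049 -0.05065108259335689 -0.022170541833195424
0.049 -0.0506514095694519 -0.058497363481842125
pink [257   6] [292  37]
-0.034966396315112024 -0.027234226305218046
-0.03496671415504421 -0.05342721825262107
wall -0.06863286572098089 0.10427060345062655
wall -0.06863428658434846 -0.10693716751577662
tcp in cab -0.16050701845273094 -0.0461874724183882
```

The rack centre is at cabinet (0.000, -0.040); frame 36 mm and slides 26 mm both match. Plan: go down in front of the lip so the hand's back face, not the fingers, pushes the lip edge, and lift along the flap's arc.

To row units: 0.185 m is 0.4625, -0.006 m is -0.015.

Request:
nudge_tcp(segments=[[0,-0.0075,0.075,0,0.05],[0,-0.015,0.1625,0,0.05],[0,-0.015,0.25,0,0.05],[0,-0.015,0.3375,0,0.05],[0,-0.015,0.4125,0,0.05],[0,-0.015,0.4625,0,0.05],[0,-0.015,0.4625,0,0.05],[0,-0.015,0.4625,0,0.05]])

```text
time_s: 1.62
ee_pos: [0.3985, -0.3317, 0.0367]
tcp_rot: [-3.138, 0.115, 0.003]
ft_force: [0.4, -1.3, 0.2]
width: 0.0499
grasp_force: 0.0
```

Request:
nudge_tcp(segments=[[0.0125,0,0,0,0.05],[0.025,0,0,0,0.05],[0.035,0,0,0,0.05],[0.0425,0,0,0,0.05],[0.0425,0,0,0,0.05]])

```text
time_s: 2.03
ee_pos: [0.418, -0.3327, 0.0385]
tcp_rot: [3.138, -0.111, 0.003]
ft_force: [-0.3, -0.3, 0.1]
width: 0.0496
grasp_force: 0.0
```

To row units: 0.008 m is 0.02, 0.005 m is 0.0125.

Request:
nudge_tcp(segments=[[0.0125,0,0,0,0.05],[0.02,0,0,0,0.05],[0.02,0,0,0,0.05]])

```text
time_s: 2.28
ee_pos: [0.4179, -0.3319, 0.0374]
tcp_rot: [-3.139, 0.105, 0.021]
ft_force: [-20.9, -3.6, 8.7]
width: 0.0501
grasp_force: 5.9
```

Run:
```python
from h import *
s=robot.sense();print(s["ft_force"],s["ft_torque"],s["ee_pos"])
im=vision.capture("side");print(blue("side",im,(205,205,270,295)))
cv2.imwrite("pics/s1.png",cv2.resize(im[180:340,180:340,::-1],None,fx=3.5,fy=3.5))
```

```text
[-20.94316895  -3.63802758   8.66911699] [-0.33714231  1.44987676  0.20187566] [ 0.4179274  -0.3319461   0.03735546]
[array([230.722 , 257.8213], dtype=float32), array([216.62093, 279.7563 ], dtype=float32)]
```

View pics/s1.png

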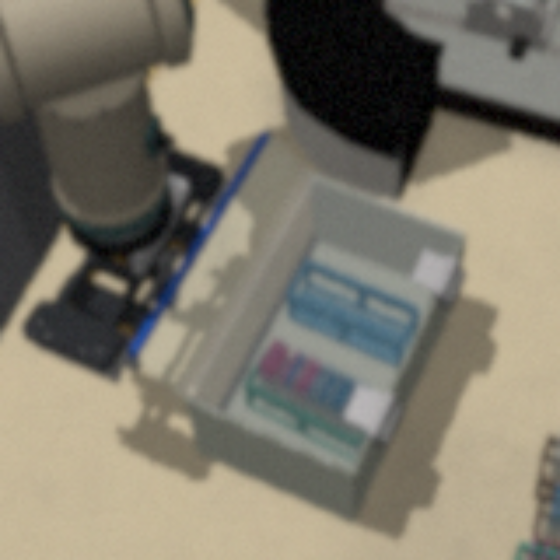

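The hand's back is on the lip edge, pushing about 20 N. Lifting along the arc.

Request:
nudge_tcp(segments=[[0.0013,0,-0.0175,0,0.05],[0.0025,0,-0.035,0,0.05],[0.0075,0,-0.0525,0,0.05],[0.015,0,-0.07,0,0.05]])

```text
time_s: 2.67
ee_pos: [0.4254, -0.3322, 0.0651]
tcp_rot: [-3.138, 0.107, 0.016]
ft_force: [-15.1, -2.4, 3.1]
width: 0.0501
grasp_force: 3.1
```

Run:
```python
from h import *
im=vision.capture("side");e=blue("side",im,(205,205,290,295));print(e)
# height of lip -y end: in cab plane, use ray intersect with vertical plane through -y end
C=np.array([.56208,-.30304,0]);x=np.array([.99746,-.07126,0]);y=np.array([.07126,.99746,0])
for p in e:
    c,d=ray("side",*p);t=(-.103-(c-C)@y)/(d@y);q=c+t*d;print((q-C)@x-.066,q[2]-.104,"th",np.degrees(np.arctan2(q[2]-.104,.066-(q-C)@x))-10.7)
```

```text
[array([232.41605, 254.28802], dtype=float32), array([217.58405, 275.71204], dtype=float32)]
-0.10739878451939464 0.2059291099789302 th 51.756481757454395
-0.1627899568585846 0.06340113416460756 th 10.579216283002118
```

The flap sticks to the hand as wanted, open to about 10.6°. Continuing along the arc.

To row units: -0.068 m is -0.17, -0.0435 m is -0.1088.

Request:
nudge_tcp(segments=[[0.01,0,-0.02,0,0.05],[0.02,0,-0.04,0,0.05],[0.0325,0,-0.0588,0,0.05],[0.05,0,-0.085,0,0.05],[0.0675,0,-0.1088,0,0.05],[0.085,0,-0.1325,0,0.05],[0.1025,0,-0.15,0,0.05],[0.1125,0,-0.165,0,0.05],[0.1125,0,-0.17,0,0.05]])

```text
time_s: 3.47
ee_pos: [0.4758, -0.3363, 0.1345]
tcp_rot: [3.139, -0.111, 0.001]
ft_force: [-1.5, 0.1, -0.6]
width: 0.0499
grasp_force: 0.0
```

Create th.py:
```python
from h import *
im=vision.capture("side");e=blue("side",im,(205,195,320,295));s=robot.sense();print(s["ft_force"],s["ee_pos"])
C=np.array([.56208,-.30304,0]);x=np.array([.99746,-.07126,0]);y=np.array([.07126,.99746,0])
print("tcp cab",(s["ee_pos"]-C)@x,(s["ee_pos"]-C)@y)
for p in e:
  for yy in(-.103,.103):
    c,d=ray("side",*p);t=(yy-(c-C)@y)/(d@y);q=c+t*d;print(p,yy,(q-C)@x-.066,q[2]-.104,"r",np.hypot((q-C)@x-.066,q[2]-.104),"th",np.degrees(np.arctan2(q[2]-.104,.066-(q-C)@x))-10.7)
cv2.imwrite("pics/last.png",cv2.resize(im[150:340,160:370,::-1],None,fx=3,fy=3))
```

```bash
python3 th.py
```

```text
[-3.38600262 -0.83046598  1.90660777] [ 0.47559334 -0.33629089  0.13426014]
tcp cab -0.08389752638066283 -0.03932947357124922
[249.31607 243.60106] -0.103 -0.06395859725064616 0.27782141553946005 r 0.28508847941405785 th 66.33554809369595
[249.31607 243.60106] 0.103 -0.19907239127649548 -0.12574453935194807 r 0.23546020076729682 th -42.978649729041706
[273.94302 201.38344] -0.103 -0.01193553156112534 0.4349972808760366 r 0.4351609946711586 th 77.72830270926441
[273.94302 201.38344] 0.103 -0.11275383784587535 0.1350473449831604 r 0.17592956924853392 th 39.44079222160457
```

θ is about 39° with the body on the edge, as predicted. Pushing straight back above the rim.

To row units: 0.093 m is 0.2325, 0.087 m is 0.2175.

Request:
nudge_tcp(segments=[[0.035,0,0,0,0.05],[0.075,0,0,0,0.05],[0.115,0,0,0,0.05],[0.155,0,0,0,0.05],[0.19,0,0,0,0.05],[0.2175,0,0,0,0.05],[0.2325,0,0,0,0.05],[0.2325,0,0,0,0.05]])

```text
time_s: 4.18
ee_pos: [0.5691, -0.3426, 0.1328]
tcp_rot: [-3.139, 0.111, 0.0]
ft_force: [-1.9, 0.5, -0.5]
width: 0.0499
grasp_force: 0.0
```

```bash
python3 th.py
```

```text
[-2.63571868  0.79394648 -1.57435115] [ 0.56816357 -0.34258874  0.13273022]
tcp cab 0.008886356453783096 -0.03901477211073019
[320.2186  209.60046] -0.103 0.05997738004156011 0.4557397695209954 r 0.4596694721641842 th 86.79729375470598
[320.2186  209.60046] 0.103 0.006566667784730959 0.169464032862909 r 0.16959121309771957 th 81.51907976080406
[284.4373 282.2155] -0.103 0.008658813993063466 0.17914796140727118 r 0.17935709391085594 th 82.06714124484266
[284.4373 282.2155] 0.103 -0.07858295434398309 -0.28946710567523315 r 0.2999441381014557 th -85.51170876886258
```

View pics/last.png

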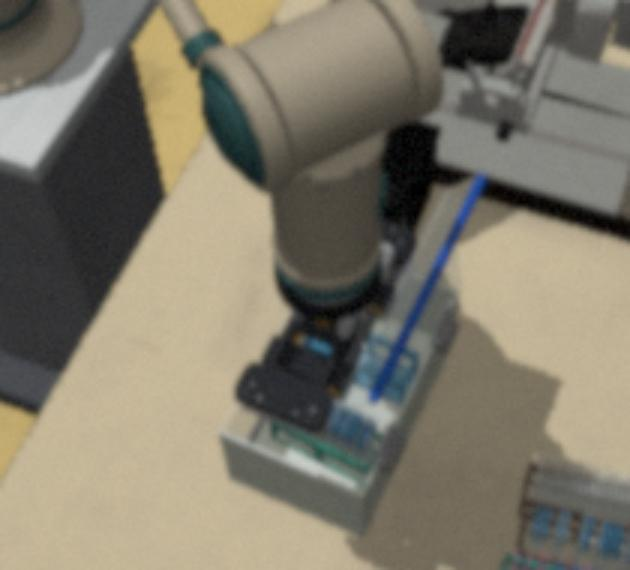

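The flap leans on the hand at 82°. The hand is over the loaded rack at cabinet (0.009, -0.039), so I'll go down and grip.

To row units: 0.063 m is 0.1575, 0.057 m is 0.1425.

Request:
nudge_tcp(segments=[[0,0.0025,0.0375,0,0.05],[0,0.0025,0.075,0,0.05],[0,0.0025,0.1125,0,0.05],[0,0.0025,0.1425,0,0.05],[0,0.0025,0.1575,0,0.05],[0,0.0025,0.1575,0,0.05]])

```text
time_s: 4.73
ee_pos: [0.5671, -0.3434, 0.0691]
tcp_rot: [-3.138, 0.113, 0.003]
ft_force: [-1.9, 0.9, -0.1]
width: 0.0502
grasp_force: 0.0
```

Request:
nudge_tcp(segments=[[0,0,0,0,0.04],[0,0,0,0,0.03],[0,0,0,0,0.02],[0,0,0,0,0.015],[0,0,0,0,0.015],[0,0,0,0,0.015]])

```text
time_s: 5.23
ee_pos: [0.5686, -0.3442, 0.0712]
tcp_rot: [3.139, -0.112, 0.002]
ft_force: [-2.7, -0.9, 2.0]
width: 0.0264
grasp_force: 29.2
```

Gripped: 26.4 mm wide at 29 N. Lifting straight up.

To row units: -0.122 m is -0.305, -0.02 m is -0.05.

Request:
nudge_tcp(segments=[[0,0,-0.02,0,0.015],[0,0,-0.05,0,0.015],[0,0,-0.09,0,0.015],[0,0,-0.135,0,0.015],[0,0,-0.18,0,0.015],[0,0,-0.225,0,0.015],[0,0,-0.265,0,0.015],[0,0,-0.295,0,0.015],[0,0,-0.305,0,0.015]])

```text
time_s: 5.98
ee_pos: [0.5678, -0.3441, 0.1948]
tcp_rot: [3.138, -0.111, 0.001]
ft_force: [-2.8, -1.0, -3.9]
width: 0.026
grasp_force: 29.2
```

```bash
python3 th.py
```

```text
[-3.37440362  0.8839434  -0.3895304 ] [ 0.56801173 -0.34408384  0.19458292]
tcp cab 0.00884144275484993 -0.04051689293873643
[318.39215 208.19885] -0.103 0.05708539298221085 0.45739354908893615 r 0.46094207970211015 th 86.41406353394288
[318.39215 208.19885] 0.103 0.0017681781879637648 0.1722080437762551 r 0.17221712108657775 th 79.88827442328397
[280.9776  281.98868] -0.103 0.0010423837937966612 0.1735017267123964 r 0.17350485796125897 th 79.64422408688357
[280.9776  281.98868] 0.103 -0.09122041098734332 -0.2988355426316416 r 0.312448147571157 th -83.72503904906701
```

View pics/last.png

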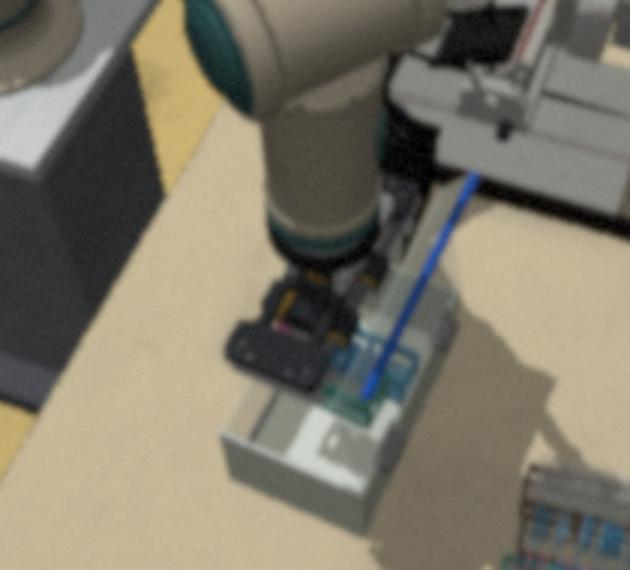

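The rack is out of the floor area with its bottom at about 0.129, and the flap is held at 80°. Drawing back briskly so the flap falls shut behind it.

To row units: -0.225 m is -0.5625, -0.21 m is -0.525.

Request:
nudge_tcp(segments=[[-0.05,0,0,0,0.015],[-0.1375,0,0,0,0.015],[-0.2375,0,0,0,0.015],[-0.3375,0,0,0,0.015],[-0.4375,0,0,0,0.015],[-0.525,0,0,0,0.015],[-0.5625,0,0,0,0.015],[-0.5625,0,0,0,0.015],[-0.5625,0,0,0,0.015],[-0.5625,0,0,0,0.015]])

```text
time_s: 6.87
ee_pos: [0.3456, -0.3288, 0.1929]
tcp_rot: [3.138, -0.112, 0.004]
ft_force: [0.2, 0.7, -1.8]
width: 0.0259
grasp_force: 29.2
```

```bash
python3 th.py;python3 - <<'E'
from h import *
cv2.imwrite("pics/w2.png",vision.capture("wrist")[:,:,::-1])
print(robot.sense()["joints"])
E
```

```text
[-0.18702274 -0.16584765 -0.56721323] [ 0.3455873  -0.3286887   0.19269544]
tcp cab -0.21411507780557382 -0.04101082405806626
[254.63234 218.7794 ] -0.103 -0.047916858042357055 0.36785678406944045 r 0.3709644711701679 th 71.87846455340166
[254.63234 218.7794 ] 0.103 -0.17245535699337938 0.02364540270727543 r 0.17406882324213935 th -2.892839484818505
[236.63234 248.7794 ] -0.103 -0.09462334563710982 0.23701645716990394 r 0.25520654088195477 th 57.5367863117321
[236.63234 248.7794 ] 0.103 -0.24995245162954524 -0.19344960310727854 r 0.3160679942955056 th -48.43792228170044
[-9.06893379e-01  1.47255977e-01  1.75417733e+00  7.30811531e-04
  1.23875446e+00  7.33917676e-01]
```

View pics/w2.png

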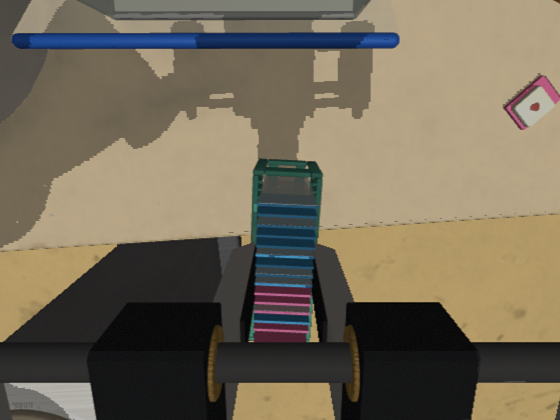

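The flap is shut and the rack hangs straight in the grip. Now carry it high and close to the robot, over to the tray.

To row units: -0.39 m is -0.975, -0.33 m is -0.825.

Request:
nudge_tcp(segments=[[0,0,-0.05,0,0.015],[0,0,-0.125,0,0.015],[0,0,-0.2125,0,0.015],[0,0,-0.3,0,0.015],[-0.0125,-0.025,-0.375,0,0.015],[-0.025,-0.075,-0.45,0,0.015],[-0.05,-0.15,-0.4875,0,0.015],[-0.075,-0.225,-0.5,0,0.015],[-0.075,-0.3,-0.5,0,0.015],[-0.075,-0.375,-0.5,0,0.015],[-0.075,-0.45,-0.5,0,0.015],[-0.075,-0.525,-0.5,0,0.015],[-0.075,-0.6,-0.5,0,0.015],[-0.075,-0.675,-0.5,0,0.015],[-0.075,-0.75,-0.5,0,0.015],[-0.075,-0.825,-0.5,0,0.015],[-0.075,-0.9,-0.5,0,0.015],[-0.075,-0.975,-0.5,0,0.015]])

```text
time_s: 8.47
ee_pos: [0.3423, 0.0656, 0.3927]
tcp_rot: [-3.139, 0.109, -0.002]
ft_force: [0.8, -0.5, -1.6]
width: 0.0261
grasp_force: 29.3
```

Request:
nudge_tcp(segments=[[0,-0.075,0,0,0.015],[0,-0.15,0,0,0.015],[0,-0.225,0,0,0.015],[0.025,-0.3,0,0,0.015],[0.05,-0.375,0,0,0.015],[0.0875,-0.45,0,0,0.015],[0.125,-0.525,0,0,0.015],[0.1625,-0.6,0,0,0.015],[0.2,-0.6625,0,0,0.015],[0.225,-0.7,0,0,0.015],[0.25,-0.715,0,0,0.015],[0.2575,-0.715,0,0,0.015],[0.2575,-0.715,0,0,0.015],[0.2575,-0.715,0,0,0.015]])

```text
time_s: 9.63
ee_pos: [0.4643, 0.3414, 0.392]
tcp_rot: [3.139, -0.111, -0.002]
ft_force: [0.7, 0.2, -2.0]
width: 0.0262
grasp_force: 29.2
```

Run:
```python
from h import *
s=robot.sense();print(s["joints"],s["width"])
cv2.imwrite("pics/w3.png",vision.capture("wrist")[:,:,::-1])
cv2.imwrite("pics/sc3.png",vision.capture("scene")[:,:,::-1])
cv2.imwrite("pics/si3.png",vision.capture("side")[:,:,::-1])
```

```text
[ 5.13372532e-01  2.36490298e-01  1.15327802e+00 -8.08475248e-06
  1.75307332e+00  2.15495423e+00] 0.026216858134357524
```

View pics/w3.png

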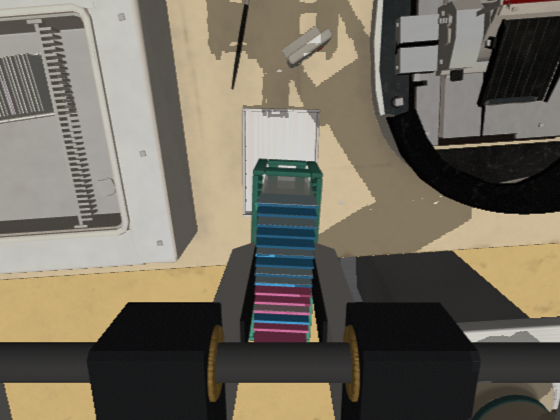

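The tray's outer far corners are at (244,107) and (320,110), and its near-left corner is at (243,213). I'll measure it, along with the clearance to the instrument on the left and the microtome on the right.

Run:
```python
from h import *
A,B,D=[onz("wrist",*p,.012) for p in((243.5,107),(320,110),(243,214))]
print(A,B,D,np.linalg.norm(A-B),np.linalg.norm(A-D));c=(B+D)/2;print("centre",c)
u=(A-D)/np.linalg.norm(A-D);print("yaw tray",np.arctan2(u[1],u[0]),np.arctan2((A-B)[1],(A-B)[0])-np.pi/2)
s=robot.sense();x=np.array([.99746,-.07126,0]);y=np.array([.07126,.99746,0])
for n,p,z in(("base left",(197,240),0),("top left",(175,255),.15),("top left",(175,255),.2),("ring",(390,150),.1),("ring",(376,90),.15)):
    q=onz("wrist",*p,z)-c;print(n,z,q@x,q@y)
w=c-s["ee_pos"];print("tcp->centre tool x,y",w@x,-w@y,s["ee_pos"])
# pose of rack in wrist image: far top frame edge
for z in (.322,.365):
  for p in((254,163),(321,166)):
    q=onz("wrist",*p,s["ee_pos"][2]-.02)-s["ee_pos"];print("rack far",q@x,q@y)
```

```text
[0.54190216 0.39101052 0.012     ] [0.5300947  0.28381461 0.012     ] [0.3857751  0.40743002 0.012     ] 0.10784422678369059 0.15698809172605174
centre [0.4579349  0.34562232 0.012     ]
yaw tray -0.10478240475132375 -0.10970619269325699
base left 0 -0.12275486118275948 0.13192954310224825
top left 0.15 -0.08588159921949823 0.12177186461965075
top left 0.2 -0.06508895404907553 0.10611900311997767
ring 0.1 0.03036342963357696 -0.13444713380640094
ring 0.15 0.09807557466708502 -0.10109475205709204
tcp->centre tool x,y -0.006412910328444205 -0.004356486689467762 [0.46402105 0.34081993 0.39295984]
rack far 0.04904564583491252 0.013699673395937438
rack far 0.047549826849482 -0.019295617452898026
rack far 0.04904564583491252 0.013699673395937438
rack far 0.047549826849482 -0.019295617452898026
```

View pics/si3.png

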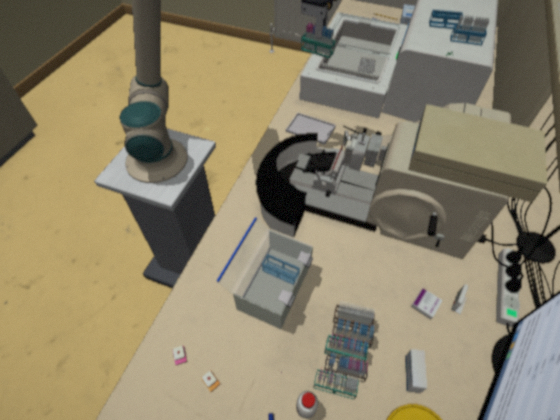

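The tray centre is (0.458, 0.346), sized 157x108 mm as expected, with yaw -0.107. The side view shows the flap shut and the blue rack alone in the cabinet. Lowering into the tray.

The rows are not in the units I measure in: shifts go in shares of 0.4 m and turns go in shares of pi/2 rad. I convert before sending: 0.318 m is 0.795, -0.004 m is -0.01, 0.035 rad is 0.0223.

Request:
nudge_tcp(segments=[[0.0075,-0.01,0.05,0.0223,0.015],[0.0075,-0.01,0.1375,0.0223,0.015],[0.0075,-0.01,0.225,0.0223,0.015],[0.0075,-0.01,0.3125,0.0223,0.015],[0.0075,-0.01,0.4,0.0223,0.015],[0.0075,-0.01,0.4875,0.0223,0.015],[0.0075,-0.01,0.575,0.0223,0.015],[0.0075,-0.01,0.65,0.0223,0.015],[0.0075,-0.01,0.7125,0.0223,0.015],[0.0075,-0.01,0.755,0.0223,0.015],[0.0075,-0.01,0.7775,0.0223,0.015],[0.0075,-0.01,0.79,0.0223,0.015],[0.0075,-0.01,0.795,0.0223,0.015],[0.0075,-0.01,0.795,0.0223,0.015]])

```text
time_s: 10.95
ee_pos: [0.4685, 0.3452, 0.0753]
tcp_rot: [-3.136, 0.167, -0.002]
ft_force: [-0.1, -0.9, -2.0]
width: 0.0263
grasp_force: 29.2
```

Request:
nudge_tcp(segments=[[0,0,0.0038,0,0.015],[0,0,0.0075,0,0.015],[0,0,0.0113,0,0.015],[0,0,0.0113,0,0.015],[0,0,0.0113,0,0.015]])

```text
time_s: 11.37
ee_pos: [0.468, 0.3451, 0.0702]
tcp_rot: [-3.137, 0.167, -0.001]
ft_force: [-0.2, -1.0, -1.4]
width: 0.0258
grasp_force: 29.3
```

To row units: 0.002 m is 0.005, 0.001 m is 0.0025.

Request:
nudge_tcp(segments=[[0,0,0.0025,0,0.015],[0,0,0.005,0,0.015],[0,0,0.005,0,0.015],[0,0,0.005,0,0.015]])

```text
time_s: 11.7
ee_pos: [0.4681, 0.3451, 0.0701]
tcp_rot: [-3.137, 0.166, -0.002]
ft_force: [-3.7, -0.4, 10.3]
width: 0.0265
grasp_force: 29.3
```

Run:
```python
from h import *
for i in range(3): s=robot.sense();print(s["ft_force"],s["ee_pos"][2]);im=vision.capture("wrist")
```

```text
[-3.74622811 -0.43694654 10.28949533] 0.07012231311341796
[-1.84211696 -1.73635777 10.4437217 ] 0.07011063529993927
[-3.07098307 -0.56153291 10.96729006] 0.07010330585610453
```

The rack is standing on the tray floor (about 10 N). Ease off, open and go straight up.

To row units: -0.18 m is -0.45, -0.16 m is -0.4.

Request:
nudge_tcp(segments=[[0,0,-0.0025,0,0.015],[0,0,-0.0038,0,0.015],[0,0,-0.0038,0,0.03],[0,0,-0.0038,0,0.045],[0,0,-0.0038,0,0.052],[0,0,-0.0038,0,0.052],[0,0,-0.0038,0,0.052],[0,0,-0.02,0,0.052],[0,0,-0.05,0,0.052],[0,0,-0.1,0,0.052],[0,0,-0.175,0,0.052],[0,0,-0.25,0,0.052],[0,0,-0.325,0,0.052],[0,0,-0.4,0,0.052],[0,0,-0.45,0,0.052],[0,0,-0.45,0,0.052]])

```text
time_s: 13.18
ee_pos: [0.4702, 0.3464, 0.2536]
tcp_rot: [-3.132, 0.166, -0.014]
ft_force: [1.4, 0.4, 0.2]
width: 0.0517
grasp_force: 0.0
```

Run:
```python
from h import *
w=vision.capture("wrist")[:,:,::-1];s=vision.capture("side")[:,:,::-1]
c=np.zeros((600,800,3),np.uint8);c[:300,:400]=cv2.resize(w,(400,300));c[300:,:400]=cv2.resize(s[195:405,150:430],(400,300));c[:300,400:]=cv2.resize(s[85:175,260:380],(400,300))
cv2.imwrite("pics/end.png",c)
```

```text
(no output)
```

View pics/end.png

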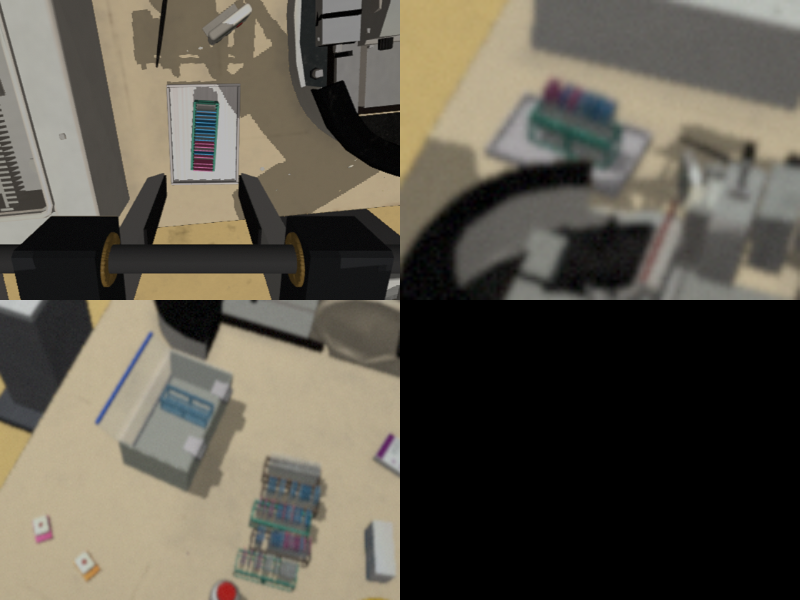

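The rack stands upright in the middle of the tray, at (205,135) in the wrist panel. The flap is shut on the cabinet with the blue rack still inside, and the cassettes and timer haven't moved. Handing in.

```bash
python3 -c "
from bench import robot, vision, job
print(job.sign_off())"
```

```text
the job is handed in; nothing more can be done
None
```

I took out the loaded slide rack, stood it upright in the drip tray and let go. The flap had already fallen shut when I drew the rack out, before I placed it. The empty blue rack is still standing in the cabinet, the timer and cassettes weren't disturbed, and the job was handed in at about 13 s.

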